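Gauge the ceramic pellet, then hold the sprung forceps at its size

TASK

Press the cap of the height gauge down until its sprung foot rests on the ceramic pellet beneath, keep it there for half a second or more to read the pellet's height, and let it spring back up. Then take the sprung forceps off their rest and squeeze them until the gap between the tips equals the height just measured (12, 20 or 28 mm, the three lines on their cross strip), never pinching the tips shut. Finish while still holding the forceps level, raised some 5 cm or more clear of the rest, with that gap held steady; the pellet stays under the gauge and everything else stays where it is.

Things in the scene. Friction and masses are not known exactly. Their poses are not given: they have to be found in the camera images.
- gauge: height gauge fixed to the table: grey base plate 100 x 130 mm, 10 mm thick, a 22 mm square aluminium column 51 mm along its +y, a grey bracket with its top 120 mm above the table (black knob on the column: 126 mm). Origin at table height straight below the foot; the pellet to measure stands on the base plate on this axis, within 2 mm.
- gauge_foot (a joint): downward travel of the gauge's sprung foot (20 mm disc), m: 0 = fully up, foot 45 mm above the base plate; grows as it is pressed, stop at 0.045. Pellet height = 0.045 - this value once the foot rests on it. Spring 60 N/m, about 1.8 N at the top; springs back when let go.
- gauge_cap (a point): centre of the top face of the foot's black push cap, 32 mm across, 10 mm thick; 168 mm above the table when up, straight above the gauge's origin; moves down with the foot. Press it from above (2 to 4 N moves it; more once the foot is on the pellet).
- tray: white tray fixed to the table, 70 x 130 mm, 22 mm tall, with two compartments holding the other two pellets; left alone.
- rest: black rest fixed to the table: base 170 x 100 mm, 8 mm thick, with two upright plates across it (100 mm along y, 8 mm thick), 70 mm along -x and 60 mm along +x, tops 50 mm above the table, 10 mm horns at their ends. Origin at the centre of its underside; the forceps lie along its x on the plates, tips to +x.
- forceps: sprung steel forceps 200 mm long, about 90 g, balanced near its origin, lying flat: two arms 10 mm tall in a V opening to +x, joined 105 mm along -x. Origin midway between the two finger pads (when open), at mid-height of the arms, 55 mm above the table on the rest; x to the tips, y across, z up. The frame belongs to the +y arm; squeezed, the -y arm comes towards it.
- pad_fixed (a point): centre of the outer face of the +y arm's ribbed finger pad (40 mm long in x, 14 mm tall; the -y arm has its mirror image). Over both pads: 49 mm open, 42, 38, 33 mm at tip gaps of 28, 20, 12 mm. Squeeze along y: about 5 N to start, 8 N at a 28 mm gap, 13 N at 12 mm, 17 N shut.
- strip (a point): top of the flat cross strip (12 mm wide, fixed under the +y arm, 33 mm along the forceps' +x from the origin), at its middle black line. Its three lines mark tip gaps of 28, 20 and 12 mm, the widest farthest from the +y arm: the inner edge of the -y arm stands over the line of the gap it makes.
- forceps_arm (a joint): angle by which the forceps are squeezed, rad: 0 = open (tip gap 39 mm), 0.222 = tips touching; gap between the tips in m = 0.356 sin((0.222 - angle)/2).
- tip_fixed (a point): inner face of the tip of the +y arm, 72 mm along the forceps' +x, at mid-height
- tip_moving (a point): inner face of the tip of the -y arm; tip gap = its distance from tip_fixed
- pellet_12: white ceramic pellet, upright cylinder 30 mm across and 12 mm tall, origin at the centre of its underside, 10 mm above the table. One of the three pellets stands under the gauge's foot, the other two in the tray; which is which varies.
- pellet_20: white ceramic pellet, upright cylinder 30 mm across and 20 mm tall, origin at the centre of its underside, 10 mm above the table. One of the three pellets stands under the gauge's foot, the other two in the tray; which is which varies.
- pellet_28: white ceramic pellet, upright cylinder 30 mm across and 28 mm tall, origin at the centre of its underside, 10 mm above the table. One of the three pellets stands under the gauge's foot, the other two in the tray; which is which varies.
- amber_bottle: brown glass reagent bottle, 60 mm across, 140 mm tall; bystander, origin at the centre of its underside.
- white_jar: white plastic jar, 64 mm across, 80 mm tall; bystander, origin at the centre of its underside.
- pan: small solid aluminium weighing pan, up to 48 mm across, 12 mm tall; bystander, origin at the centre of its underside.
- spatula: slim double-ended steel spatula, 160 mm long, lying flat; bystander, origin at the middle of its length.
- die_ring: dark steel pressing-die ring, 54 mm across, 35 mm tall; bystander, origin at the centre of its underside.
- beaker: glass beaker, 64 mm across, 80 mm tall; bystander, origin at the centre of its underside.
- small_vial: small glass vial with a black cap, 28 mm across, 50 mm tall; bystander, origin at the centre of its underside.

How it is judged:
By the outcome, as a careful person would: the job done as asked, in the order asked, and still so for the second after the job is handed in, while the arm keeps its last pose, push and grip.
It also fails if it takes over 51 s, if anything falls off the work surface, if the arm or the gripper's body presses on something with over 40 N, if the wrist force passes 120 N, or if a joint passes its speed limit or range.

ROBOT

A 6-joint arm with a two-finger parallel gripper is mounted at the origin on the work surface. World frame = base frame: x ahead of the robot, y to its left, z up, the work surface at z = 0. Lengths are in m, angles in rad, forces in N, time in s.
With the tool pointing down it reaches from about 0.35 to 0.8 m from the base axis. Payload 7.3 kg.
Tool frame: the origin (TCP) lies midway between the tips of the shut fingers; the grasp point (between the pads) lies 19 mm behind it; z points along the fingers, y is the line along which they close (so a half turn about z gives the same grasp; the last joint's range is limited). The gripper opens to 85 mm and grips with 20 to 120 N. Pads are 22 mm wide; open, the fingers measure 114 mm over their backs; the gripper's body (76 mm by 85 mm) begins 54 mm behind the grasp point. The pads swing forward as they close: fully open they stand 13 mm farther back than shut.
Start: joints at [1.059, 0.342, 1.524, -0, 1.275, -0.146], TCP at [0.188, 0.49, 0.231] pointing down, gripper open.
Joint ranges: [-2.53, 2.53], [-0.77, 2.02], [0.04, 2.7], [-1, 4.14], [0.28, 2.66], [-3.11, 3.11]. Speed limits (rad/s): [2.57, 2.57, 3.14, 3.14, 3.14, 3.14].

INTERFACE

Orientations are given as [roll, pitch, yaw] about the fixed x, y, z axes, in that order (R = Rz(yaw) Ry(pitch) Rx(roll)).
In Python, from workcell import env, fingers, readout, optics gives the robot as it stands. The module is installed in compiled form; this text tells all that it offers. Calls block until the motion is done:
- env.move_to(position, orientation): joint-space move of the TCP to a pose.
- env.line_to(position, ori=None, vel=0.15, force_limit=None): straight line of the TCP; ori=None keeps the orientation; vel is the mean speed in m/s. With force_limit (N) it stops when the force on the tool has changed by that much, and returns True; else False.
- env.set_joints(angles): joint-space move.
- fingers.set_gripper(opening): opening from 0.0 (shut) to 1.0 (fully open); the grip force is fixed at half the most; returns when the fingers have stopped.
- env.pause(seconds).
- env.solve_ik(position, orientation): joint angles nearest the present ones, or None.
- readout.sense(): the state.
- optics.camera(name): name is "side" or "top" or "wrist"; returns a dict with "pixels" (480x640x3 uint8, blue, green, red), "vertical_fov" (degrees; the focal length in pixels is half the picture's height over the tangent of half this angle, whatever the lens; pixels are square), "cx", "cy" (the principal point, pixels), "camera_from_world" (4x4, takes a point from world to camera coordinates); the wrist camera has in their place "mount" (4x4, takes a point from camera to tool coordinates, whose origin is the TCP and whose axes are the flange's). Camera axes: x right, y up, looking along -z (the intrinsics and any distortion apply to the point x, -y, -z); pixel columns grow to the right and rows downward; lengths in m; the calibration is good to about 2 mm. A picture is of the moment at which its call begins: read the wrist's pose just before it. There is no depth.
A pose or a line that the arm cannot do raises env.PlanningError and nothing moves.
- env.hand_in(): hands the job in; it is judged then, once.
The state is a dict: "t": time; "q": joint angles; "dq": joint speeds; "joint_torque": joint torques, N m; "tool_pos": TCP position; "orientation": TCP orientation; "ft_force": force on the tool from outside, world axes, zero at the start; "torque": the same for the moment, N m; "grip_width": opening from 0.0 (shut) to 1.0 (fully open); "gripper_force": force on a finger pad.
Only numpy, scipy, OpenCV 4.12 (cv2) and the standard library are available. Lean on these libraries where they do the work, as an engineer would, in place of code of your own. Each camera call takes 0.05 s, during which the arm holds its last target. There are 200 camera calls.

## Working session

There is one attempt and no reset: what is moved stays moved. The work goes in short steps, each a Python script; the robot and the scene stay as the last script left them, time stands still between calls to the robot, and variables do not carry over. Pictures are saved under pics/ and viewed, at most 10 in all, crops included, and the job is handed in when it is done.

```bash
mkdir -p pics; python3 - <<'E'
from workcell import env, fingers, readout, optics
import cv2, numpy as np, pickle
s=readout.sense(); print(s['t'],s['tool_pos'],s['orientation'],s['ft_force'],s['grip_width'])
for n in ['top','side']:
    c=optics.camera(n); cv2.imwrite(f'pics/{n}0.png',c['pixels']); pickle.dump(c,open(n+'.pkl','wb'))
    print({k:v for k,v in c.items() if k!='pixels'})
E
```

```text
0.0 [0.18756916 0.48992805 0.23062669] [-3.14006038e+00 -2.11446036e-04  2.77581730e+00] [-0.34741469 -0.43577342  1.11533305] 1.0007609078906443
{'vertical_fov': 48.678580201808735, 'cx': 324.8711411567269, 'cy': 241.1266250223862, 'camera_from_world': array([[-0.01819655, -0.99968731, -0.01715134,  0.02942869],
       [ 0.98406671, -0.02094144,  0.17656206, -0.61186718],
       [-0.17686603, -0.01366524,  0.98414007, -1.16883247],
       [ 0.        ,  0.        ,  0.        ,  1.        ]])}
{'vertical_fov': 46.54629099186587, 'cx': 311.8818457909125, 'cy': 238.79612868572102, 'camera_from_world': array([[ 0.82730048, -0.56148745, -0.017486  , -0.48252249],
       [ 0.35318963,  0.49568297,  0.79344532, -0.33131468],
       [-0.43684208, -0.66259357,  0.6083903 , -1.02253507],
       [ 0.        ,  0.        ,  0.        ,  1.        ]])}
```

View pics/top0.png

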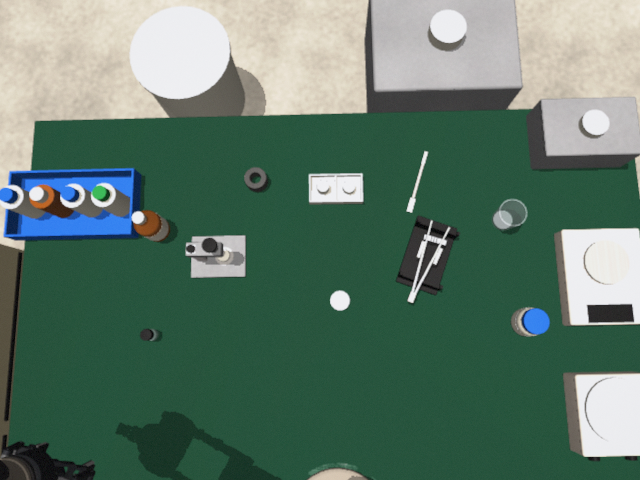

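View pics/side0.png

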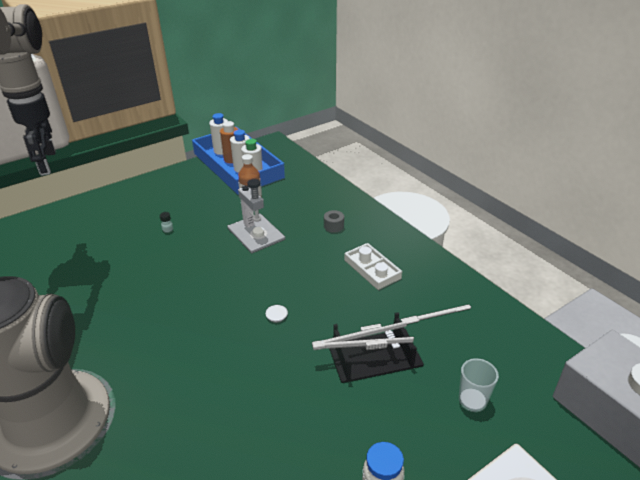

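The top view shows the gauge cap at about (209,245) with its column to the left, so the gauge's +y is roughly world +y. The forceps run from joint (411,300) to tips near (440,225). The side view confirms this. I'll enlarge both views.

```bash
python3 - <<'E'
import cv2,numpy as np
t=cv2.imread('pics/top0.png');s=cv2.imread('pics/side0.png')
R=lambda im,x,y,w,h:cv2.resize(im[y:y+h,x:x+w],(400,300),interpolation=cv2.INTER_CUBIC)
a=R(t,180,220,80,60);b=R(t,385,210,120,90)[:,:];c=R(s,220,170,80,60);d=R(s,300,300,140,105)
cv2.imwrite('pics/crop.png',np.vstack([np.hstack([a,b]),np.hstack([c,d])]))
E
```

```text
(no output)
```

View pics/crop.png

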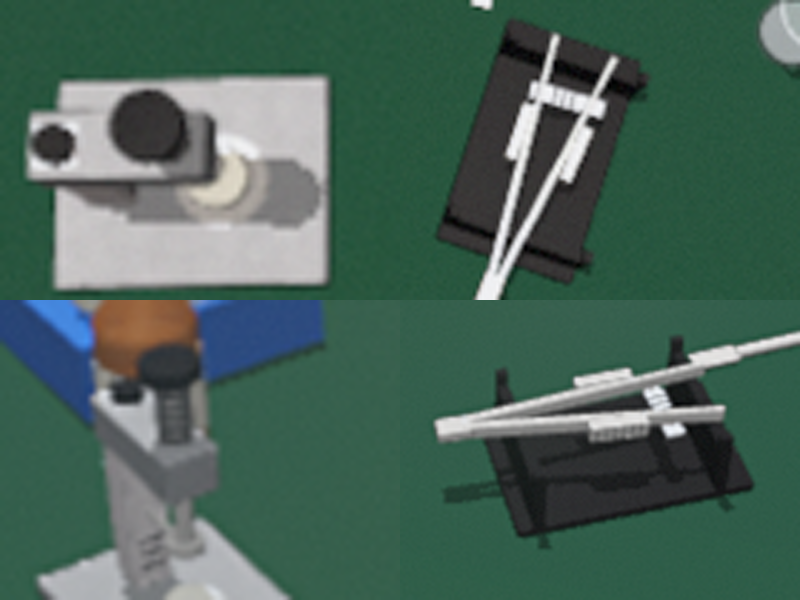

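The crops give cap (209.4,245.0), the fixed (left) pad (421,249.6), the moving pad (437.8,255.9), and tips (431.8,220.8) and (449.2,228). In the side view I read the cap top at about (254,240) and the pads at (340.5,378)/(377,391).

```bash
cat > h.py <<'E'
import numpy as np
def ray(c,uv,M=None):
    M=c['camera_from_world'] if M is None else M
    f=240/np.tan(np.radians(c['vertical_fov']/2))
    d=np.array([(uv[0]-c['cx'])/f,-(uv[1]-c['cy'])/f,-1.])
    R=M[:3,:3]; return -R.T@M[:3,3],R.T@d
def at_z(c,uv,z,M=None):
    o,d=ray(c,uv,M); return o+d*(z-o[2])/d[2]
def proj(c,p,M=None):
    M=c['camera_from_world'] if M is None else M
    f=240/np.tan(np.radians(c['vertical_fov']/2))
    q=M[:3,:3]@np.asarray(p)+M[:3,3]; return np.array([c['cx']+f*q[0]/-q[2],c['cy']-f*q[1]/-q[2]])
E
python3 - <<'E'
import pickle,numpy as np
from h import *
t=pickle.load(open('top.pkl','rb'));s=pickle.load(open('side.pkl','rb'))
np.set_printoptions(precision=4,suppress=True)
cap=at_z(t,(209.4,245),.168);print('cap',cap,'side',at_z(s,(253.8,241.5),.168))
print('side proj',proj(s,cap))
for uv in [(192,235.6),(245.6,235.2),(245.6,277.6),(191,277.6)]: print('base',at_z(t,uv,.01))
P={k:at_z(t,uv,z) for k,uv,z in [('pf',(421,249.6),.062),('pm',(437.8,255.9),.062),('tf',(431.8,220.8),.06),('tm',(449.2,228),.06),('joint',(411,300),.06)]}
for k,p in P.items(): print(k,p,proj(s,p))
o=(P['pf']+P['pm'])/2;v=(P['tf']+P['tm'])/2-P['joint'];print(o,np.degrees(np.arctan2(v[1],v[0])),np.linalg.norm(v), np.linalg.norm(P['pf']-P['pm']))
print('jar/vial', at_z(t,(148,335),.05),'bottle',at_z(t,(140,218),.14))
from workcell import optics,readout,env
c=optics.camera('wrist');print({k:v for k,v in c.items() if k!='pixels'})
for yaw in (2.776,2.776-np.pi/2,-.3): print(env.solve_ik([cap[0],cap[1],.2],[np.pi,0,yaw]))
E
```

```text
cap [0.5889 0.2577 0.168 ] side [0.4746 0.0499 0.168 ]
side proj [252.7016 181.8   ]
base [0.6407 0.3375 0.01  ]
base [0.6389 0.2082 0.01  ]
base [0.5366 0.2073 0.01  ]
base [0.5392 0.3372 0.01  ]
pf [ 0.5867 -0.2014  0.062 ] [369.7561 326.808 ]
pm [ 0.5715 -0.2387  0.062 ] [375.753  341.7686]
tf [ 0.6537 -0.2299  0.06  ] [404.7683 321.9434]
tm [ 0.6359 -0.2688  0.06  ] [411.3092 337.6517]
joint [ 0.473  -0.1736  0.06  ] [314.5903 343.7546]
[ 0.5791 -0.2201  0.062 ] -23.7906602756325 0.18775705064876205 0.040336111370713974
jar/vial [0.4065 0.4204 0.05  ] bottle [0.6566 0.4169 0.14  ]
{'vertical_fov': 61.15597675300326, 'cx': 317.8595924860884, 'cy': 237.47768446532118, 'mount': array([[-0.0011,  0.9491,  0.315 ,  0.0814],
       [ 1.    ,  0.0012, -0.0002,  0.0015],
       [-0.0006,  0.315 , -0.9491, -0.1429],
       [ 0.    ,  0.    ,  0.    ,  1.    ]])}
[ 0.2934  0.5842  1.2161  0.      1.3413 -0.9118]
[ 0.2934  0.5842  1.2161 -0.      1.3413  0.659 ]
[ 0.2934  0.5842  1.2161 -0.      1.3413  2.1642]
```

```bash
python3 - <<'E'
from workcell import env, fingers, readout, optics
import cv2, numpy as np
S=readout.sense; o=[np.pi,0,0.]
env.move_to([.589,.257,.20],o); fingers.set_gripper(0.0)
s=S(); print(s['t'],s['tool_pos'],s['ft_force'],s['grip_width'])
print(env.line_to([.589,.257,.155],vel=.03,force_limit=1.2)); a=S(); print(a['t'],a['tool_pos'],a['ft_force'])
print(env.line_to([.589,.257,.115],vel=.02,force_limit=7)); a=S(); print(a['t'],a['tool_pos'],a['ft_force'])
c=optics.camera('side'); cv2.imwrite('pics/press.png',cv2.resize(c['pixels'][130:280,180:380],(800,600)))
E
```

```text
2.6667 [0.58901958 0.25698233 0.19998273] [ 0.24736169 -0.22445033 -0.32774729] -0.0032348957459532165
True
3.7083 [0.58870833 0.25690222 0.16574887] [ 1.12329836 -0.32605267  1.5749738 ]
True
5.2333 [0.58873286 0.25691482 0.13511597] [-1.32699647  0.46819026  2.90495362]
```

View pics/press.png

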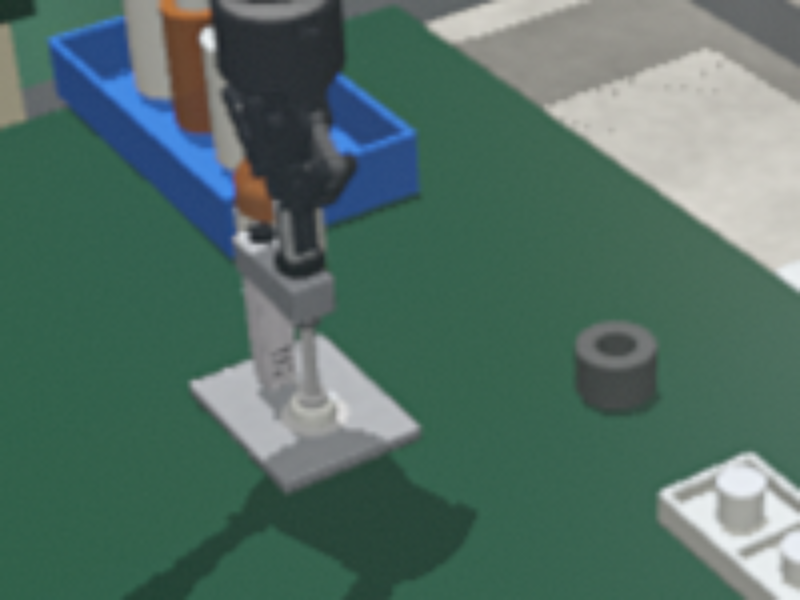

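The picture shows the foot on the pellet. Travel is about 33 mm, so the pellet is 12 mm. I'll press slightly firmer, hold, release, and move on to the forceps.

```bash
python3 - <<'E'
from workcell import env, fingers, readout, optics
import cv2, numpy as np, pickle
S=readout.sense
print(env.line_to([.589,.257,.130],vel=.01,force_limit=5)); a=S(); print(a['t'],a['tool_pos'],a['ft_force'])
for i in range(4):
    env.pause(.25); a=S(); print(a['t'],a['tool_pos'][2],a['ft_force'])
env.line_to([.589,.257,.19],vel=.06)
env.line_to([.589,.257,.22],vel=.1)
o=[np.pi,0,-.415]
env.move_to([.579,-.220,.17],o); fingers.set_gripper(1.0); env.pause(.2)
a=S(); print(a['t'],a['tool_pos'],a['orientation'],a['ft_force'])
c=optics.camera('wrist'); pickle.dump((a,c),open('w1.pkl','wb')); cv2.imwrite('pics/w1.png',c['pixels'])
E
```

```text
True
5.5167 [0.58875093 0.25693831 0.1351386 ] [ 0.26355407 -0.42680826  3.88542442]
5.7667 0.13507805196886147 [-1.11225683 -0.08701541  3.52616704]
6.0167 0.1351460292845967 [-2.10112226 -0.15315074  3.49311224]
6.2667 0.1351717211279106 [-2.73331728 -1.66461651  3.69073801]
6.5167 0.13518853526792993 [-2.69021181 -1.10179043  3.06575245]
10.7583 [ 0.57897636 -0.22001316  0.16998046] [-3.14159206e+00  5.54193486e-05 -4.15080782e-01] [ 0.50545548  0.71404051 -0.35446832]
```

View pics/w1.png

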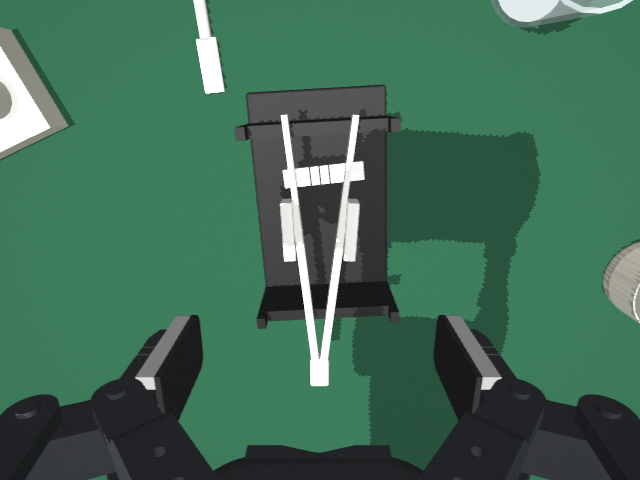

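The wrist view shows the pads at (289,230)/(351,231), tips at (285,116)/(356,116), and the joint end at (319,373). During the hold the force was only about the spring force, so there is some doubt the foot was resting firmly. There is time to press again, a bit harder, before touching the forceps. I'll compute the forceps pose too.

```bash
cat >> h.py <<'E'
from scipy.spatial.transform import Rotation as Ro
def wristM(a,c):
    T=np.eye(4); T[:3,:3]=Ro.from_euler('xyz',a['orientation']).as_matrix(); T[:3,3]=a['tool_pos']
    return np.linalg.inv(T@c['mount'])
E
python3 - <<'E'
from workcell import env, fingers, readout, optics
import numpy as np, pickle
from h import *
a,c=pickle.load(open('w1.pkl','rb')); M=wristM(a,c)
P=[at_z(c,uv,z,M) for uv,z in [((289,230),.062),((351,231),.062),((285,116),.06),((356,116),.06),((319,373),.06)]]
v=(P[2]+P[3])/2-P[4]; n=(P[0]+P[1])/2
for p in P: print(p)
print('origin',n,'yaw',np.arctan2(v[1],v[0]),np.linalg.norm(v),np.linalg.norm(P[0]-P[1]),np.linalg.norm(P[2]-P[3]))
S=readout.sense; o=[np.pi,0,0.]
fingers.set_gripper(0.0)
env.move_to([.589,.257,.20],o)
env.line_to([.589,.257,.172],vel=.1)
print(env.line_to([.589,.257,.13],vel=.025,force_limit=8)); a=S(); print(a['t'],a['tool_pos'],a['ft_force'])
z=a['tool_pos'][2]
for i in range(8):
    z-=.0004; env.line_to([.589,.257,z],vel=.01); env.pause(.1); a=S(); print(a['t'],z,a['tool_pos'][2],a['ft_force'])
    if a['ft_force'][2]>8: break
env.pause(.7); a=S(); print(a['t'],a['tool_pos'][2],a['ft_force'])
env.line_to([.589,.257,.19],vel=.07)
env.line_to([.589,.257,.22],vel=.1); print(S()['t'])
E
```

```text
[ 0.58926246 -0.20229554  0.062     ]
[ 0.57242416 -0.23873     0.062     ]
[ 0.65425261 -0.22999554  0.06      ]
[ 0.63712323 -0.26875027  0.06      ]
[ 0.47968893 -0.17519734  0.06      ]
origin [ 0.58084331 -0.22051277  0.062     ] yaw -0.42022587265904254 0.1818177031100928 0.040137238080273537 0.042371509110590656
True
15.0833 [0.58921649 0.25710819 0.1351911 ] [-0.52490719  0.53575163  3.76737393]
15.4333 0.13479110158537738 0.13508512636538123 [-0.46524208 -0.13854506  4.5682606 ]
15.7833 0.13439110158537737 0.1350555129376052 [-1.06498345  0.27183566  6.7029268 ]
16.1333 0.13399110158537736 0.13506577975266437 [-2.36018378 -0.27875117  9.19837595]
16.8333 0.1350360652757721 [-2.06977126 -1.10800211  9.04251227]
18.2333
```

```bash
python3 - <<'E'
from workcell import env, fingers, readout, optics
import numpy as np, pickle, cv2
S=readout.sense; o=[np.pi,0,-.419]; x,y=.5805,-.2204
env.move_to([x,y,.13],o); fingers.set_gripper(1.0)
print(env.line_to([x,y,.032],vel=.1,force_limit=6)); a=S(); print(a['t'],a['tool_pos'],a['ft_force'])
for g in (.6,.56,.53,.5):
    fingers.set_gripper(g); a=S(); print(a['t'],g,a['grip_width'],a['gripper_force'],a['ft_force'])
c=optics.camera('wrist'); pickle.dump((a,c),open('w2.pkl','wb')); cv2.imwrite('pics/w2.png',c['pixels'])
E
```

```text
False
21.9167 [ 0.58099027 -0.22063263  0.03274523] [ 0.40704102  1.01024603 -0.09397126]
22.35 0.6 0.5952054343827223 0.41716153733432293 [-0.41072446 -1.14051961  0.29537602]
22.5667 0.56 0.5601724000484497 6.388130999184796 [-1.18527601 -1.26913722  4.34676611]
22.7833 0.53 0.5378066196692846 9.042433351278305 [0.05838274 0.45806076 6.90352949]
23.0 0.5 0.5029881746352513 11.089090257883072 [-1.85143224 -0.77343801  9.49936492]
```

View pics/w2.png

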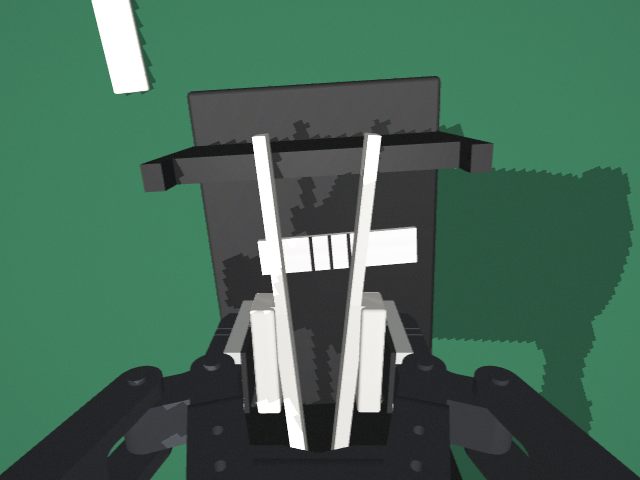

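The forceps are held, and the moving arm's inner edge is at about (355,245), on the 28 mm line (352,245). I'll lift, then squeeze towards the 12 mm line.

```bash
python3 - <<'E'
from workcell import env, fingers, readout, optics
import numpy as np, pickle, cv2
S=readout.sense; x,y=.5805,-.2204
env.line_to([x,y,.13],vel=.06); a=S(); print(a['t'],a['tool_pos'],a['ft_force'],a['gripper_force'])
for g in (.47,.44,.415,.40):
    fingers.set_gripper(g); a=S(); print(a['t'],g,a['grip_width'],a['gripper_force'],a['ft_force'])
a=S();c=optics.camera('wrist'); pickle.dump((a,c),open('w3.pkl','wb'));s=optics.camera('side')
w=cv2.resize(c['pixels'][90:290,200:440],(480,400),interpolation=cv2.INTER_CUBIC)
d=cv2.resize(s['pixels'][220:400,280:440],(320,360));d=cv2.copyMakeBorder(d,0,40,0,0,0)
cv2.imwrite('pics/w3.png',np.hstack([w,d]))
E
```

```text
24.8333 [ 0.58031292 -0.22028121  0.12959344] [ 0.75275616  0.16608426 -0.50383972] 7.533376514911652
25.05 0.47 0.47005617350944817 9.304701089859009 [ 0.4729562   0.16586422 -1.47671067]
25.2667 0.44 0.44218722895128926 11.207018494606018 [ 0.04904068 -0.07627469 -1.03407679]
25.4833 0.415 0.419797792980784 12.756034433841705 [ 0.83450028 -0.63753374 -1.35929238]
25.7 0.4 0.40159425761289463 13.566885671675664 [-0.03560762  0.46193211 -1.13802701]
```

View pics/w3.png

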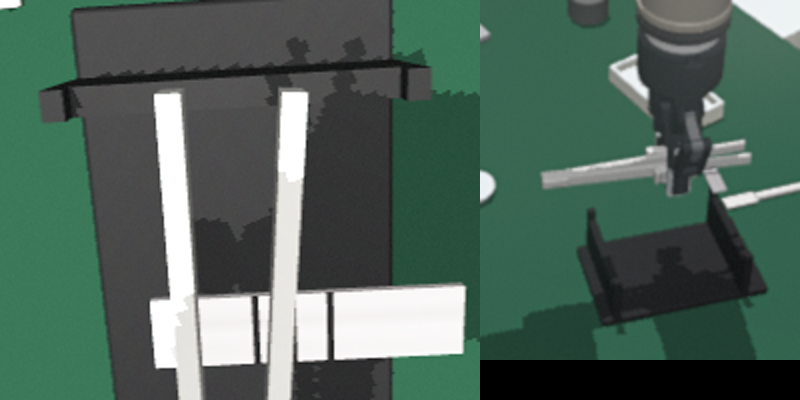

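The 12 mm line is at crop x=256 and the arm's inner edge is at about 268. Tip edges at 183/279 give a gap of about 13.8 mm, which matches a pad width of 34.1 mm. I'll squeeze slightly more, to 33 mm over the pads.

```bash
python3 - <<'E'
from workcell import env, fingers, readout, optics
import numpy as np, pickle, cv2
S=readout.sense
for g in (.392,.386):
    fingers.set_gripper(g); env.pause(.3); a=S(); print(a['t'],g,a['grip_width']*85,a['gripper_force'],a['ft_force'])
c=optics.camera('wrist'); pickle.dump((a,c),open('w4.pkl','wb'))
cv2.imwrite('pics/w4.png',cv2.resize(c['pixels'][125:275,260:380],(480,600),interpolation=cv2.INTER_CUBIC))
E
```

```text
26.3167 0.392 33.44852362575077 13.990632562054088 [ 0.3887861   0.71314298 -0.4340276 ]
26.8333 0.386 33.103708305115155 14.306411471916363 [ 0.2292157   0.6346121  -1.56759712]
```

View pics/w4.png

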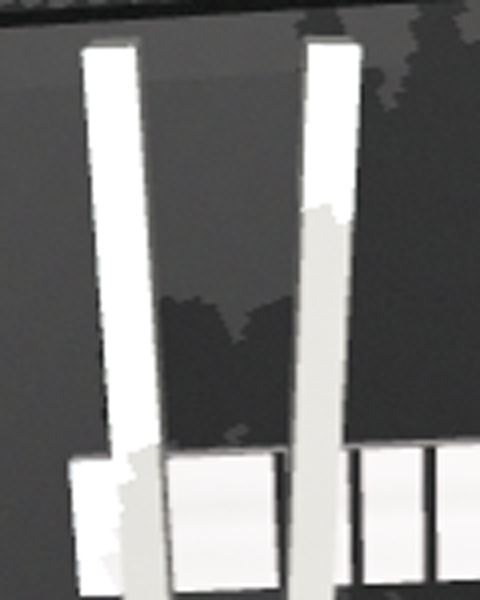

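The tip gap reads about 12 mm: 43 px between the inner top edges, with the arm edge at about 286–290 and the 12 mm line at 280. One numeric sub-pixel check before finishing.

```bash
python3 - <<'E'
import pickle,numpy as np,cv2
a,c=pickle.load(open('w4.pkl','rb')); g=cv2.cvtColor(c['pixels'],cv2.COLOR_BGR2GRAY)
for r in (140,150,245,255,262): print(r,list(g[r,278:352]))
E
```

```text
140 [np.uint8(83), np.uint8(84), np.uint8(134), np.uint8(254), np.uint8(255), np.uint8(255), np.uint8(255), np.uint8(255), np.uint8(255), np.uint8(255), np.uint8(255), np.uint8(255), np.uint8(255), np.uint8(255), np.uint8(255), np.uint8(243), np.uint8(134), np.uint8(97), np.uint8(85), np.uint8(82), np.uint8(85), np.uint8(84), np.uint8(86), np.uint8(83), np.uint8(83), np.uint8(83), np.uint8(83), np.uint8(84), np.uint8(82), np.uint8(82), np.uint8(82), np.uint8(82), np.uint8(82), np.uint8(84), np.uint8(84), np.uint8(84), np.uint8(85), np.uint8(82), np.uint8(83), np.uint8(84), np.uint8(84), np.uint8(84), np.uint8(84), np.uint8(84), np.uint8(82), np.uint8(84), np.uint8(83), np.uint8(83), np.uint8(84), np.uint8(81), np.uint8(81), np.uint8(82), np.uint8(83), np.uint8(84), np.uint8(84), np.uint8(85), np.uint8(84), np.uint8(103), np.uint8(120), np.uint8(253), np.uint8(255), np.uint8(255), np.uint8(255), np.uint8(255), np.uint8(255), np.uint8(255), np.uint8(255), np.uint8(255), np.uint8(255), np.uint8(255), np.uint8(255), np.uint8(240), np.uint8(112), np.uint8(82)]
150 [np.uint8(78), np.uint8(
[... 3670 characters left out ...]
 np.uint8(246), np.uint8(246), np.uint8(246), np.uint8(246), np.uint8(246), np.uint8(245), np.uint8(246), np.uint8(246), np.uint8(246), np.uint8(245), np.uint8(246), np.uint8(246), np.uint8(246), np.uint8(245), np.uint8(246), np.uint8(246), np.uint8(246), np.uint8(246), np.uint8(246), np.uint8(246), np.uint8(247), np.uint8(246), np.uint8(246), np.uint8(230), np.uint8(141), np.uint8(45), np.uint8(83), np.uint8(175), np.uint8(223), np.uint8(230), np.uint8(229), np.uint8(229), np.uint8(230), np.uint8(230), np.uint8(230), np.uint8(231), np.uint8(230), np.uint8(231), np.uint8(234), np.uint8(243), np.uint8(247), np.uint8(247), np.uint8(176), np.uint8(47), np.uint8(48), np.uint8(87), np.uint8(226)]
```

```bash
python3 - <<'E'
from workcell import env, readout
env.pause(.5); a=readout.sense(); print(a['t'],a['tool_pos'],a['grip_width']*85,a['gripper_force']); print(env.hand_in())
E
```

```text
27.3833 [ 0.58051229 -0.2203987   0.13000556] 33.20814734369108 14.30629842885537
the job is handed in; nothing more can be done
None
```

I pressed the gauge and read a 12 mm pellet, then handed in at 27.4 s with the forceps held level about 10 cm above the rest; the tip gap is steady at about 12 mm (my estimates range from 11.9 to 12.6 mm).

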